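# Close the adjustable wrench on the hold-down nut and tighten it

## Robot

A 6-joint arm with a two-finger parallel gripper is mounted at the origin on a cart in front of the work surface, level with it; the furniture and walls round the work are solid. World frame = base frame: x ahead of the robot, y to its left, z up, the work surface at z = 0. Lengths are in m, angles in rad, forces in N, time in s.
With the tool pointing down it reaches from about 0.425 to 0.95 m from the base axis. Payload 3.5 kg.
Tool frame: the origin (TCP) lies midway between the tips of the shut fingers; the grasp point (between the pads) lies 19 mm behind it; z points along the fingers, y is the line along which they close (so a half turn about z gives the same grasp; the last joint's range is limited). The gripper opens to 85 mm and grips with 20 to 120 N. Pads are 22 mm wide; open, the fingers measure 114 mm over their backs; the gripper's body (76 mm by 85 mm) begins 54 mm behind the grasp point. The pads swing forward as they close: fully open they stand 13 mm farther back than shut.
Start: joints at [1.098, 0.286, 1.577, -0, 1.279, -0.15], TCP at [0.214, 0.64, 0.231] pointing down, gripper open.
Joint ranges: [-2.77, 2.77], [-0.9, 2.22], [0.21, 2.48], [-1.53, 4.67], [0.24, 2.81], [-2.84, 2.84]. Speed limits (rad/s): [2.79, 2.79, 3.14, 3.14, 3.14, 3.14].

## Interface

Orientations are given as a unit quaternion [x, y, z, w].
In Python, from plant import get_state, read_camera, ctrl gives the robot as it stands.
- The arm moves only by the shell command python3 -m crank 'ROWS' [FORCE]. ROWS is JSON, a list of rows, each a list of 3 entries, a list of its own where there are three numbers: the shift along the tool's x, y, z in mm, then the turn about the tool's z in degrees, then the closure in counts, from 0 (fully open) to 255 (shut). In form: [[[tx, ty, tz], yaw, claw], ...]. A call has 1 to 10 rows; each row is the pose to reach, as a shift and turn from the pose commanded when the call began, along the tool's axes at that moment; what a row does not reach only later rows make up. A row lasts 1/10 s, in which the tool goes at most 50 mm and 8.59 degrees, less where a joint would pass 70% of its speed; a pose out of reach is approached as far as the arm can. A call with a gripper value outside its range is refused whole. The fingers move at their own pace and stop on an object; FORCE is the grip in N (left out, the last holds). Time passes only in rows, so rows that repeat a pose let the fingers close. It gives the time, the measured TCP pose, the force, the opening and the grip force at its end, in the units of the state.
- get_state(): the state, without advancing time (a new reading comes with each control period).
- read_camera(name): name is "side" or "top" or "wrist"; returns a dict with "frame" (400x640x3 uint8, blue, green, red), "range_z" (400x640 float32, m along the optical axis (not along the pixel's ray), 0 where there is no reading), "vfov" (degrees; the focal length in pixels is half the picture's height over the tangent of half this angle, whatever the lens; pixels are square), "cx", "cy" (the principal point, pixels), "origin" and "orientation" of the camera in the world. Camera axes: x right, y down, z forward; pixel columns grow to the right and rows downward; lengths in m; the calibration is good to about 2 mm. A picture is of the moment at which its call begins.
- ctrl.sign_off(): hands the job in; it is judged then, once.
The state is a dict: "time": time; "qpos": joint angles; "dq": joint speeds; "joint_efforts": joint torques, N m; "eef_pos": TCP position; "tcp_rot": TCP orientation; "contact_force": force on the tool from outside, world axes, zero at the start; "wrist_torque": the same for the moment, N m; "opening": opening from 0.0 (shut) to 1.0 (fully open); "finger_force": force on a finger pad.
Only numpy, scipy, OpenCV 4.12 (cv2) and the standard library are available. Lean on these libraries where they do the work, as an engineer would, in place of code of your own. Each camera call takes 0.05 s, during which the arm holds its last target. There are 200 camera calls.

## Task

The adjustable wrench lies astride the jig's brass hold-down nut with its jaw still open. Roll the wrench's black ribbed worm with a light fingertip until the jaw is snug on the nut, and only then swing the handle clockwise (seen from above) until the nut comes up firmly tight, without forcing it further. Leave the wrench lying snug on the nut, and leave the other things on the bench alone.

Things in the scene. Friction and masses are not known exactly. Their poses are not given: they have to be found in the camera images.
- wrench: Loose steel adjustable wrench, about 0.7 kg, 290 mm long, lying flat, its jaws round the nut. Origin at bench height under the middle of the jaws (about 3 mm from the nut's axis); x points from handle to jaw tips, z up. Head: x -84 to 24 mm, y -46 to 44, z 4 to 25.5; fixed jaw at -y, moving jaw at +y.
- worm: The wrench's black ribbed worm, a roller 26 mm in diameter, 28 mm long (axis along the wrench's y); origin at its middle (wrench x -56 mm, y 0, z 20). Touched only from above. Its 14 rubber ribs give way under a finger, roughly 3 N per mm for the first 3 mm, then much stiffer; more than 30 N of finger damages it. It needs about 3 N along its rim to turn.
- worm_top (a point): Point on the worm's top at rest (wrench x -56 mm, y 0, z 33), 7.5 mm above the head. A fingertip pressed on it with 6 to 9 N and dragged along wrench +x, from handle toward jaws, rolls it and closes the jaw (0.8 mm per rad: about 1.2 mm per 18 mm of stroke); dragged back it opens the jaw. Once snug, the worm stops and the finger slips on it.
- handle_end (a point): Point inside the handle near its end (wrench x -235 mm, y 0, z 9). The handle is a bar 28 mm wide (y -14 to 14 mm), z 0 to 18 mm, from wrench x -110 to -265 mm; between it and the head is a neck 30 mm wide, z 4 to 21 mm.
- jig: The drilling jig's black steel foot, fixed to the bench: a disc of radius 70 mm, 4 mm thick, with a plate reaching 170 mm along its +x under a pine cradle (109 x 152 mm, 70 mm high) centred at x 160 mm. Origin at bench height on the nut's axis, z up. Beyond it to the right (world y below -0.15 m) a tall drill press stands on the bench.
- nut_top (a point): Centre of the nut's top face on its vertical axis, 24 mm above the bench. Brass hex nut 40 mm across flats, z 4 to 24 mm; the stud stands 3 mm out of it.
- jaw (a joint): How far the wrench's moving jaw has closed, m. At 0 the jaws are 45.9 mm apart; snug on the nut it reads about 0.0059. The worm holds the jaw where it is left.
- nut (a joint): Turn of the nut on its thread, rad, growing clockwise seen from above; starts near 0, runs against about 0.3 N m of friction and comes to its stop at 0.6. It stays where it is left.
- stud (a joint): Springy twist of the stud under the nut, rad, same sense, 6 N m per rad: about 0.05 while the nut runs, more only once the nut is at its stop; springs back on release. Firmly tight is 0.10 or more (0.6 N m, 3 N at 200 mm out on the handle, plus 1 to 2 N of rubbing on the bench); over 0.40 (2.4 N m) is forced.
- glue_bottle: Bystander: yellow glue bottle, 64 mm wide, 210 mm high; origin at its foot.
- shellac_jar: Bystander: glass jar 70 mm wide, 88 mm high; origin at its foot.
- cork_block: Bystander: cork sanding block 56 x 96 x 26 mm; origin under its middle.
- file: Bystander: hand file 230 mm long (along its y), 21 mm high; origin under its middle.
- wax_tin: Bystander: yellow tin 56 x 72 x 36 mm; origin under its middle.
- oil_bottle: Bystander: small green glass bottle with a red cap, 35 mm wide, 85 mm high; origin at its foot.

How it is judged:
By the outcome, as a careful person would: the job done as asked, in the order asked, and still so for the second after the job is handed in, with the robot touching nothing.
It also fails if it takes over 72 s, if anything falls off the work surface, if the arm or the gripper's body presses on something with over 40 N, if the wrist force passes 120 N, or if a joint passes its speed limit or range.

## Working session

There is one attempt and no reset: what is moved stays moved. The work goes in short steps, Python scripts to look and compute and a shell command to move; the robot and the scene stay as the last step left them, time stands still between calls to the robot, and variables do not carry over. Pictures are saved under pics/ and viewed, at most 10 in all, crops included, and the job is handed in when it is done.

```bash
ls; mkdir -p pics
cat > h.py <<'E'
import numpy as np, cv2
from plant import get_state, read_camera, ctrl
from scipy.spatial.transform import Rotation as R
def cam(n,save=None):
    c=read_camera(n)
    if save: cv2.imwrite('pics/'+save,c['frame'])
    np.savez('/tmp/'+n+'.npz',**{k:np.array(v) for k,v in c.items()})
    return c
def load(n): return dict(np.load('/tmp/'+n+'.npz'))
def Rm(c):
    o=np.array(c['orientation']); return R.from_quat(o).as_matrix() if o.size==4 else o
def ray(c,u,v):
    f=200/np.tan(np.radians(float(c['vfov']))/2)
    return Rm(c)@np.array([(u-c['cx'])/f,(v-c['cy'])/f,1.])
def plane(c,u,v,z):
    d=ray(c,u,v);o=np.array(c['origin']);return o+d*(z-o[2])/d[2]
def proj(c,p):
    f=200/np.tan(np.radians(float(c['vfov']))/2)
    q=Rm(c).T@(np.array(p)-c['origin']);return q[0]/q[2]*f+c['cx'],q[1]/q[2]*f+c['cy']
def cloud(c):
    f=200/np.tan(np.radians(float(c['vfov']))/2)
    v,u=np.mgrid[:400,:640];z=c['range_z']
    P=np.stack([(u-c['cx'])/f*z,(v-c['cy'])/f*z,z],-1)@Rm(c).T+c['origin']
    P[z==0]=np.nan
    return P
E
python3 - <<'E'
from h import *
s=get_state();print({k:np.round(v,3) for k,v in s.items()})
a=[]
for n in('top','side'):
    c=cam(n,n+'0.png');print(n,c['vfov'],c['origin'],c['orientation'])
E
```

```text
pics
{'time': np.float64(0.0), 'qpos': array([ 1.098,  0.287,  1.578, -0.   ,  1.279, -0.15 ]), 'dq': array([-0.   , -0.001, -0.001, -0.001,  0.   ,  0.001]), 'joint_efforts': array([ 2.0000e-03, -4.0599e+01, -2.9263e+01, -0.0000e+00,  6.0000e-03,
       -0.0000e+00]), 'eef_pos': array([0.214, 0.64 , 0.23 ]), 'tcp_rot': array([ 0.161,  0.987, -0.001, -0.   ]), 'contact_force': array([-0.948, -0.274,  0.299]), 'wrist_torque': array([ 0.027, -0.014,  0.003]), 'finger_force': np.float64(0.0), 'opening': np.float64(1.002)}
top 51.42269506822594 [0.3675352  0.31367197 1.17198916] [-0.69928944  0.70995398 -0.05945558  0.0585206 ]
side 42.29290247759544 [0.27219286 1.45712877 0.92542002] [-0.093677    0.8909238  -0.44072784  0.0569068 ]
```

View pics/top0.png

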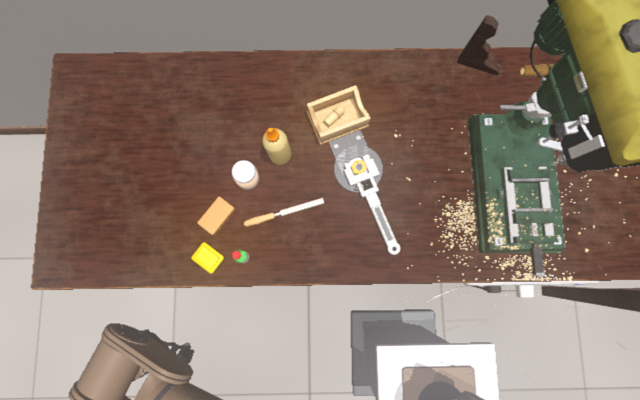

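View pics/side0.png

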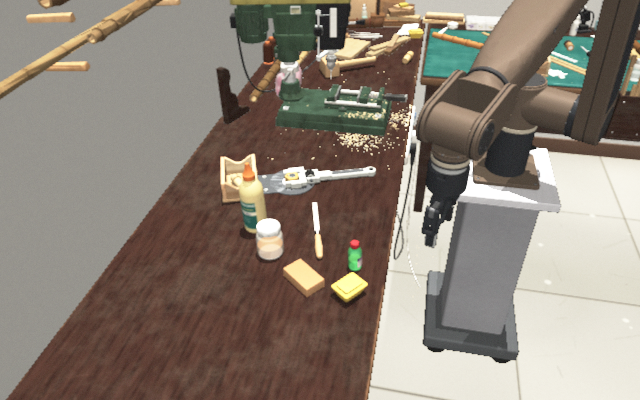

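The top view shows the nut at about (359,167), the worm on the head near (367,187), the handle running to about (394,248), and the file tip at (323,202). Next I'll measure the poses.

Run:
```python
from h import *
c=load('top')
im=c['frame'];cv2.imwrite('pics/topcrop.png',cv2.resize(im[125:265,290:430],None,fx=4.2,fy=4.2,interpolation=cv2.INTER_CUBIC))
hsv=cv2.cvtColor(im,cv2.COLOR_BGR2HSV)
roi=np.zeros((400,640),bool);roi[120:270,325:415]=1
br=roi&(hsv[...,1]>120)&(hsv[...,2]>120)&(hsv[...,0]>15)&(hsv[...,0]<35)
br[:150]=0
v,u=np.nonzero(br);print('brass',len(u),u.mean(),v.mean(),plane(c,u.mean(),v.mean(),.024))
st=roi&(hsv[...,1]<40)&(hsv[...,2]>150)
n,l,s,ce=cv2.connectedComponentsWithStats(st.astype(np.uint8));k=1+s[1:,4].argmax();print(s[k],ce[k])
v,u=np.nonzero(l==k)
P=np.array([plane(c,a,b,.018) for a,b in zip(u,v)])
nut=plane(c,359.5,167,.024)
r=np.hypot(*(P-nut)[:,:2].T)
h=P[(r>.12)&(r<.26)]
print('far end',P[r.argmax()],r.max())
d=cv2.fitLine(h[:,:2].astype(np.float32),cv2.DIST_L2,0,.01,.01).ravel();print('handle line',d,'yaw of handle->jaw',np.degrees(np.arctan2(d[1],d[0])))
Pc=cloud(c)
for n,(a,b) in dict(nut=(359,167),file=(323,202),fileh=(247,222),hend=(394,248),drill=(480,250)).items(): print(n,Pc[b,a])
```

```text
brass 73 358.16438356164383 166.86301369863014 [0.6393619  0.19833408 0.024     ]
[ 329  131   72  124 2739] [362.68382621 178.14749909]
far end [0.39339456 0.10122716 0.018     ] 0.26265422764471985
handle line [0.9301699  0.36712933 0.46115974 0.12707461] yaw of handle->jaw 21.538685
nut [0.63842751 0.19619488 0.02611672]
file [0.54340663 0.29943545 0.00246224]
fileh [0.48789832 0.51227026 0.01831667]
hend [0.40975798 0.10646318 0.02063516]
drill [ 0.40075557 -0.1301402   0.01952872]
```

View pics/topcrop.png

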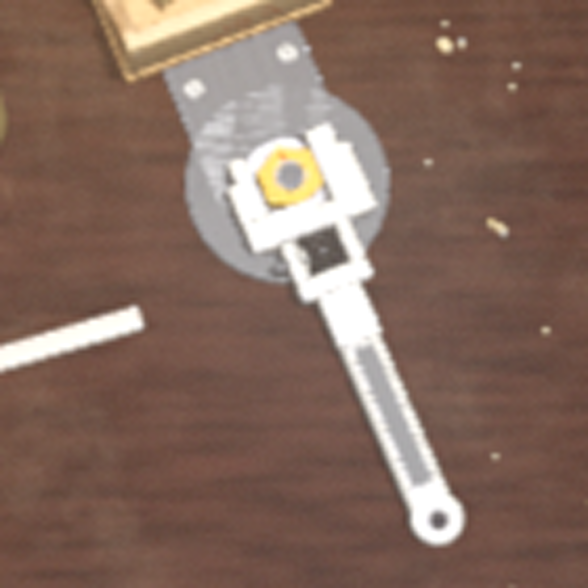

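The crop shows the nut at (292,175), the dark worm at (325,248), and the handle running to the hole at (438,520), all in crop pixels. The wrench yaw is about 21.5°, and the file tip sits well to the left.

```bash
cat >> h.py <<'E'
def shift(target):
    s=get_state();M=R.from_quat(s['tcp_rot']).as_matrix()
    print('eef',np.round(s['eef_pos'],4),'toolx ang',np.round(np.degrees(np.arctan2(M[1,0],M[0,0])),2),'tool z',np.round(M[:,2],3))
    return np.round(1000*M.T@(np.array(target)-s['eef_pos']),1)
E
python3 - <<'E'
from h import *
c=load('top')
w=plane(c,367.4,184,.030);print('worm',w)
t=[w[0],w[1],.20];print(shift(t))
E
```

```text
worm [0.58834406 0.17459412 0.03      ]
eef [0.2138 0.6396 0.2301] toolx ang 161.5 tool z [-0.001 -0.002 -1.   ]
[-502.7 -322.1   30.6]
```

```bash
python3 -m crank '[[[-42,-27,2],-4,255],[[-84,-54,5],-8,255],[[-126,-81,8],-12,255],[[-168,-108,10],-16,255],[[-210,-134,13],-20,255],[[-252,-161,15],-24,255],[[-294,-188,18],-28,255],[[-336,-215,20],-32,255],[[-378,-242,23],-36,255],[[-420,-269,26],-40,255]]'
python3 -c "
from h import *
print(shift([.5883,.1746,.20]))"
```

```text
time: 1.1
eef_pos: [0.5277, 0.25, 0.2048]
tcp_rot: [-0.188, 0.982, 0.0, -0.0]
contact_force: [-0.3, 1.3, 0.1]
opening: -0.001
finger_force: 0.0
eef [0.5277 0.25   0.2048] toolx ang -158.33 tool z [-0.001 -0.    -1.   ]
[-28.5 -92.4   4.8]
```

```bash
python3 -m crank '[[[-14,-46,2],0,255],[[-28,-92,5],0,255],[[-28,-92,5],0,255],[[-28,-92,5],0,255]]'
python3 - <<'E'
from h import *
print(shift([.5883,.1746,.20]))
c=cam('wrist','wrist0.png')
print(c['origin'],proj(c,[.5883,.1746,.033]),proj(c,[.6388,.197,.024]))
s=get_state();print(s['contact_force'],proj(c,s['eef_pos']))
E
```

```text
time: 1.5
eef_pos: [0.5868, 0.1755, 0.1995]
tcp_rot: [-0.185, 0.983, 0.0, -0.001]
contact_force: [0.6, 0.3, -0.2]
opening: -0.002
finger_force: 0.0
eef [0.5868 0.1755 0.1995] toolx ang -158.64 tool z [-0.002  0.    -1.   ]
[-1.  -1.4 -0.5]
[0.52392702 0.15083684 0.34134291] (np.float64(318.9914807375901), np.float64(186.4723753592282)) (np.float64(321.1103165253404), np.float64(229.21349553994492))
[ 0.2574775  -0.05840492  0.1351121 ] (np.float64(322.3803950175391), np.float64(249.71069891396868))
```

View pics/wrist0.png

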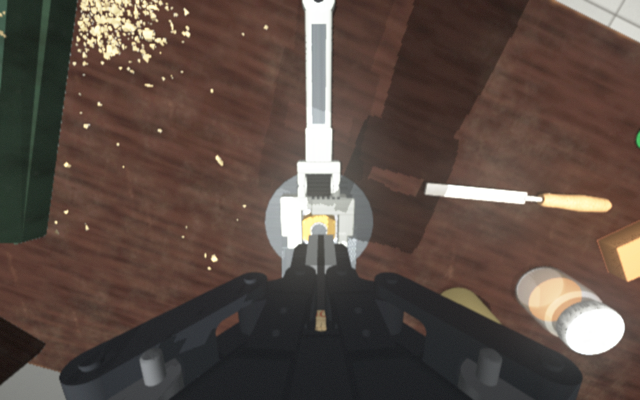

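The wrist view shows the wrench upright in the picture, with the worm at about (319,185), the nut at about (318,225), and the handle end at about (318,5). The fingers are shut at (320,250).

Run:
```python
from h import *
c=load('wrist');im=c['frame']
g=cv2.cvtColor(im,cv2.COLOR_BGR2GRAY)
def edges(r,z,th=150):
    u=np.nonzero(g[r,270:370]>th)[0]+270; u=u[abs(u-319)<40]
    return plane(c,u.min()-.0,r,z),plane(c,u.max()+1,r,z)
pts=[]
for r in range(15,125,10):
    a,b=edges(r,.018);pts.append((a+b)/2)
pts=np.array(pts);print(np.round(pts[[0,-1]],4))
d=cv2.fitLine(pts[:,:2].astype(np.float32),cv2.DIST_L2,0,.01,.01).ravel();print(d,np.degrees(np.arctan2(d[1],d[0])))
dk=(g<70);dk[:170]=0;dk[202:]=0;dk[:,:300]=0;dk[:,340:]=0
v,u=np.nonzero(dk);print('worm px',u.min(),u.max(),v.min(),v.max(),len(u),np.round(plane(c,u.mean(),v.mean(),.029),4))
cv2.imwrite('pics/wcrop.png',cv2.resize(im[155:250,265:375],None,fx=5,fy=5,interpolation=cv2.INTER_CUBIC))
hsv=cv2.cvtColor(im,cv2.COLOR_BGR2HSV)
b=(hsv[...,1]>120)&(hsv[...,2]>100)&(hsv[...,0]>15)&(hsv[...,0]<35);b[:205]=0;b[250:]=0;b[:,:290]=0;b[:,350:]=0
v,u=np.nonzero(b);print(u.min(),u.max(),v.min(),v.max())
```

```text
[[0.4255 0.1106 0.018 ]
 [0.516  0.1458 0.018 ]]
[0.932492   0.36119062 0.46955666 0.12777011] 21.173332Traceback (most recent call last):
  File "<stdin>", line 13, in <module>
    return umr_minimum(a, axis, None, out, keepdims, initial, where)
ValueError: zero-size array to reduction operation minimum which has no identity
```

```bash
python3 -c "
from h import *
print(shift([.5794,.1704,.045]))"
```

```text
eef [0.5863 0.1765 0.1996] toolx ang -158.54 tool z [-0.002  0.    -1.   ]
[  8.4  -3.3 154.6]
```

```bash
python3 -m crank '[[[8,-2,45],0,255],[[8,-3,90],0,255],[[8,-3,130],0,255],[[8,-3,148],0,255],[[8,-3,154],0,255],[[8,-3,154],0,255],[[8,-3,154],0,255]]'
python3 - <<'E'
from h import *
print(shift([.5794,.1704,.033]))
for i in range(3):
    c=cam('side');s=get_state();print(s['contact_force'],s['eef_pos'])
c=cam('wrist','wrist1.png');cv2.imwrite('pics/w1.png',cv2.resize(c['frame'][100:300,200:440],None,fx=3,fy=3))
E
```

```text
time: 2.25
eef_pos: [0.5814, 0.1717, 0.0481]
tcp_rot: [-0.187, 0.982, -0.0, 0.001]
contact_force: [-0.2, -0.2, -0.1]
opening: -0.003
finger_force: 0.0
eef [0.5814 0.1717 0.0481] toolx ang -158.43 tool z [ 0.003  0.    -1.   ]
[ 2.4 -0.5 15.1]
[0.42877613 0.31613455 0.58382785] [0.5817603  0.17153118 0.0485066 ]
[ 0.26336216 -0.27312427  0.06031438] [0.58185163 0.17136113 0.04856094]
[ 0.34980381 -0.19928332 -0.32039813] [0.58176245 0.17120436 0.04839267]
```

View pics/w1.png

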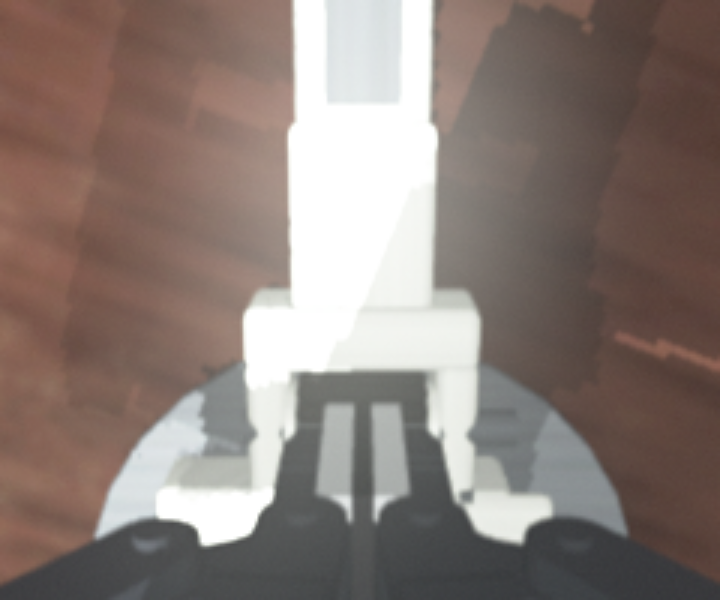

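The fingertips are centred over the worm, just behind the jaw head. I'll lower gently.

```bash
python3 -m crank '[[[3,0,8],0,255],[[3,0,14],0,255],[[3,0,16],0,255],[[3,0,17],0,255],[[3,0,17],0,255],[[3,0,17],0,255]]'
```

```text
time: 3.05
eef_pos: [0.5771, 0.1695, 0.0298]
tcp_rot: [-0.187, 0.982, -0.0, -0.001]
contact_force: [-3.9, -1.8, 6.3]
opening: 0.0
finger_force: 4.6
```

```bash
python3 -m crank '[[[-4,0,0.5],0,255],[[-8,0,0.5],0,255],[[-12,0,0.5],0,255],[[-16,0,0.5],0,255]]'; python3 -m crank '[[[-4,0,0],0,255]]'; python3 -m crank '[[[0,0,-10],0,255],[[22,0,-10],0,255],[[22,0,-10],0,255]]'
python3 - <<'E'
from h import *
c=cam('top');im=c['frame'];cv2.imwrite('pics/t1.png',cv2.resize(im[150:210,335:400],None,fx=8,fy=8,interpolation=cv2.INTER_CUBIC))
c0=read_camera('wrist')
f=c0['frame'].astype(int)
cv2.imwrite('/tmp/wa.png',c0['frame'])
E
```

```text
time: 3.45
eef_pos: [0.5935, 0.1758, 0.0311]
tcp_rot: [-0.187, 0.982, 0.0, 0.0]
contact_force: [-3.8, 0.1, 10.5]
opening: -0.003
finger_force: 5.0
time: 3.55
eef_pos: [0.5974, 0.1773, 0.0308]
tcp_rot: [-0.187, 0.982, 0.0, 0.001]
contact_force: [-1.9, 0.7, 5.8]
opening: 0.003
finger_force: 3.0
time: 3.85
eef_pos: [0.5736, 0.1685, 0.0381]
tcp_rot: [-0.186, 0.982, 0.0, -0.002]
contact_force: [-0.7, 0.6, -0.0]
opening: 0.003
finger_force: 0.0
```

```bash
for i in 1; do python3 -m crank '[[[-2,0,7],0,255],[[-2,0,9.2],0,255],[[-2,0,9.2],0,255],[[-7,0,9.2],0,255],[[-11,0,9.2],0,255],[[-15,0,9.2],0,255]]';python3 -m crank '[[[-4,0,0],0,255],[[-5,0,0],0,255],[[-5,0,-10],0,255],[[15,0,-9.2],0,255],[[15,0,-9.2],0,255]]'; done
python3 -m crank '[[[-2,0,7],0,255],[[-2,0,9.2],0,255],[[-2,0,9.2],0,255],[[-7,0,9.2],0,255],[[-11,0,9.2],0,255],[[-15,0,9.2],0,255]]';python3 -m crank '[[[-4,0,0],0,255],[[-5,0,0],0,255],[[-5,0,-10],0,255],[[15,0,-9.2],0,255],[[15,0,-9.2],0,255]]'
python3 - <<'E'
from h import *
a=cv2.imread('/tmp/wa.png');c=cam('wrist');b=c['frame']
cv2.imwrite('pics/cmp.png',np.vstack([cv2.resize(x[180:280,200:440],None,fx=3,fy=2.9) for x in(a,b)]))
E
```

```text
time: 4.55
eef_pos: [0.591, 0.1746, 0.0313]
tcp_rot: [-0.187, 0.982, -0.0, 0.0]
contact_force: [-3.1, -1.4, 9.8]
opening: 0.0
finger_force: 5.1
time: 5.05
eef_pos: [0.5741, 0.1687, 0.038]
tcp_rot: [-0.187, 0.982, 0.0, -0.002]
contact_force: [-0.2, -0.2, 0.1]
opening: -0.0
finger_force: 0.0
time: 5.65
eef_pos: [0.5912, 0.1748, 0.0314]
tcp_rot: [-0.187, 0.982, -0.0, 0.0]
contact_force: [-3.1, -0.7, 9.3]
opening: 0.002
finger_force: 4.4
time: 6.15
eef_pos: [0.5742, 0.1687, 0.0381]
tcp_rot: [-0.187, 0.982, 0.0, -0.001]
contact_force: [-1.2, -0.0, 0.7]
opening: 0.0
finger_force: 0.0
```

View pics/cmp.png

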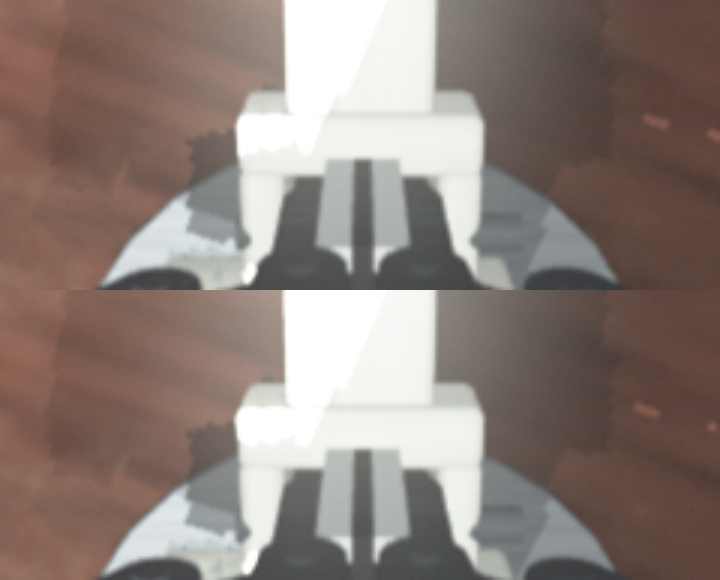

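The wrench has not moved relative to the tool, but the jaw can't be seen from here. I'll carry on with strokes and watch the drag force.

```bash
python3 -m crank '[[[-2,0,7],0,255],[[-2,0,9],0,255],[[-2,0,9],0,255],[[-7,0,9],0,255],[[-11,0,9],0,255],[[-15,0,9],0,255]]';python3 -m crank '[[[-4,0,0],0,255],[[-5,0,0],0,255],[[-5,0,-10],0,255],[[15,0,-9],0,255],[[15,0,-9],0,255]]'
python3 -m crank '[[[-2,0,7],0,255],[[-2,0,9],0,255],[[-2,0,9],0,255],[[-7,0,9],0,255],[[-11,0,9],0,255],[[-15,0,9],0,255]]';python3 -m crank '[[[-4,0,0],0,255],[[-5,0,0],0,255],[[-5,0,-10],0,255],[[15,0,-9],0,255],[[15,0,-9],0,255]]'
python3 - <<'E'
from h import *
c=cam('top');im=c['frame'];b=load('top')
s=cam('side')
hsv=cv2.cvtColor(s['frame'],cv2.COLOR_BGR2HSV)
E
```

```text
time: 6.8
eef_pos: [0.5906, 0.1749, 0.0314]
tcp_rot: [-0.187, 0.982, 0.0, -0.0]
contact_force: [-4.2, 0.9, 7.9]
opening: -0.005
finger_force: 3.8
time: 7.3
eef_pos: [0.5742, 0.1687, 0.0381]
tcp_rot: [-0.187, 0.982, 0.0, -0.001]
contact_force: [-0.9, 0.4, -0.5]
opening: 0.0
finger_force: 0.0
time: 7.9
eef_pos: [0.5889, 0.174, 0.0307]
tcp_rot: [-0.187, 0.982, -0.0, -0.003]
contact_force: [-7.6, -2.7, 10.7]
opening: 0.002
finger_force: 5.7
time: 8.4
eef_pos: [0.5745, 0.1688, 0.0381]
tcp_rot: [-0.186, 0.982, 0.0, -0.001]
contact_force: [-0.4, -0.2, -0.3]
opening: 0.003
finger_force: 0.0
```

Drag rose from about 3 N to 8 N, which suggests the jaw is snug. One more stroke will confirm it.

```bash
python3 -m crank '[[[-2,0,7],0,255],[[-2,0,9],0,255],[[-2,0,9],0,255],[[-7,0,9],0,255]]'; python3 -m crank '[[[-4,0,0],0,255],[[-8,0,0],0,255]]';python3 -m crank '[[[-4,0,0],0,255],[[-5,0,0],0,255],[[-5,0,-10],0,255],[[-5,0,-60],0,255],[[30,50,-100],0,255],[[80,50,-100],0,255],[[120,50,-100],0,255],[[120,50,-100],0,255]]'
python3 - <<'E'
from h import *
c=cam('top');im=c['frame'];cv2.imwrite('pics/t2.png',cv2.resize(im[140:210,325:405],None,fx=8,fy=8,interpolation=cv2.INTER_CUBIC))
E
```

```text
time: 8.9
eef_pos: [0.5802, 0.1706, 0.0294]
tcp_rot: [-0.187, 0.982, -0.001, -0.004]
contact_force: [-9.0, -5.8, 10.4]
opening: 0.004
finger_force: 5.7
time: 9.1
eef_pos: [0.5886, 0.1739, 0.0308]
tcp_rot: [-0.187, 0.982, -0.0, -0.003]
contact_force: [-8.7, -3.4, 12.4]
opening: -0.0
finger_force: 6.2
time: 9.9
eef_pos: [0.4527, 0.1764, 0.127]
tcp_rot: [-0.187, 0.982, 0.0, -0.004]
contact_force: [-0.4, 0.4, -0.3]
opening: 0.004
finger_force: 0.0
```

View pics/t2.png

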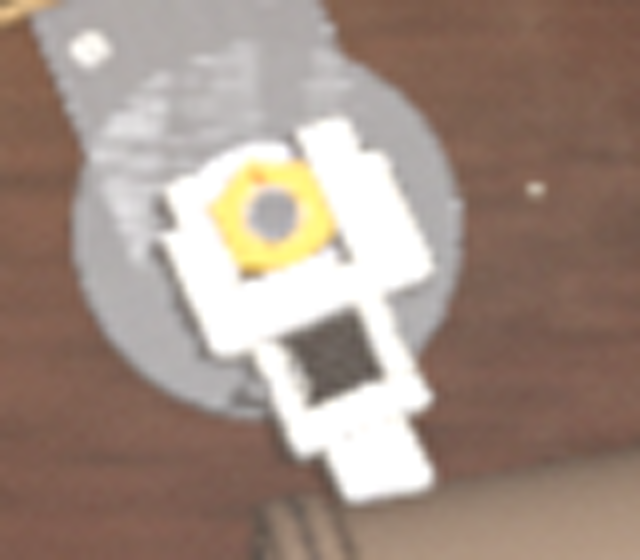

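The jaws now hug the nut, at about (272,212) in the crop, on both sides. The finger stalled and slipped from the start of the last stroke, so the jaw is snug. Next I'll go to the -y side of the handle.

```bash
python3 -c "
from h import *
print(shift([.4667,.0875,.010]))"
```

```text
eef [0.4559 0.1767 0.1283] toolx ang -158.46 tool z [-0.003 -0.    -1.   ]
[ 22.3 -87.  118.3]
```

```bash
python3 -m crank '[[[22,-45,20],0,255],[[22,-90,50],0,255],[[22,-90,85],0,255],[[22,-90,108],0,255],[[22,-90,116],0,255],[[22,-90,116],0,255],[[22,-90,116],0,255]]'
python3 -c "
from h import *
print(shift([.4667,.0875,.010]));c=cam('top');print(get_state()['contact_force'])
cv2.imwrite('pics/t3.png',cv2.resize(c['frame'][140:270,300:440],None,fx=4,fy=4))"
```

```text
time: 10.65
eef_pos: [0.474, 0.0854, 0.0149]
tcp_rot: [-0.187, 0.982, -0.0, 0.001]
contact_force: [-0.6, -0.1, 0.5]
opening: 0.002
finger_force: 0.0
eef [0.474  0.0854 0.0149] toolx ang -158.47 tool z [ 0.002 -0.    -1.   ]
[6.  4.6 4.9]
[-0.57945503  1.19336248 -0.23349121]
```

```bash
python3 -m crank '[[[0,0,5],0,255],[[0,6,5],0,255],[[0,10,5],0,255],[[0,14,5],0,255],[[0,14,5],0,255]]';python3 -m crank '[[[0,3,0],0,255],[[0,6,0],0,255],[[0,6,0],0,255]]'
```

```text
time: 11.2
eef_pos: [0.4671, 0.0987, 0.009]
tcp_rot: [-0.187, 0.982, -0.0, 0.0]
contact_force: [-0.6, 0.3, -0.4]
opening: 0.003
finger_force: 0.0
time: 11.5
eef_pos: [0.4649, 0.1037, 0.0089]
tcp_rot: [-0.187, 0.982, -0.0, -0.0]
contact_force: [-0.0, -2.6, 0.6]
opening: 0.003
finger_force: 1.3
```

View pics/t3.png

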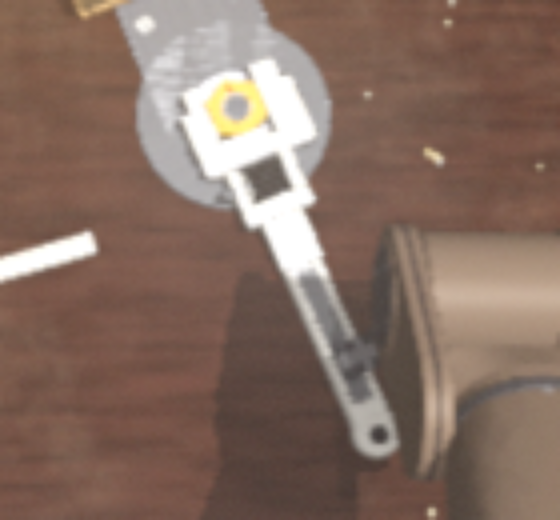

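The arm is beside the handle at about (370,350) in the crop, and contact has just begun. I'll swing along the arc.

```bash
python3 -m crank '[[[0.7,6.9,0],2,255],[[1.2,13.7,0],4,255],[[1.4,20.6,0],6,255],[[1.4,27.5,0],8,255],[[1.2,34.4,0],10,255]]'; python3 -c "
from h import *
print(shift([.6388,.197,.009]))"
```

```text
time: 12.0
eef_pos: [0.4519, 0.1351, 0.0091]
tcp_rot: [-0.099, 0.995, -0.0, 0.001]
contact_force: [1.3, -3.4, -0.1]
opening: 0.002
finger_force: 1.8
eef [0.4519 0.1351 0.0091] toolx ang -168.58 tool z [ 0.002 -0.001 -1.   ]
[-195.4   23.6    0.3]
```

```bash
python3 -m crank '[[[0.7,6.9,0],2,255],[[1.2,13.7,0],4,255],[[1.4,20.6,0],6,255],[[1.4,27.5,0],8,255],[[1.2,34.4,0],10,255]]';python3 -m crank '[[[0.7,6.9,0],2,255],[[1.2,13.7,0],4,255],[[1.4,20.6,0],6,255],[[1.4,27.5,0],8,255],[[1.2,34.4,0],10,255]]'; python3 -c "
from h import *
print(shift([.6388,.197,.009]));c=cam('side')"
```

```text
time: 12.5
eef_pos: [0.4442, 0.1687, 0.0091]
tcp_rot: [-0.012, 1.0, -0.0, 0.001]
contact_force: [2.0, -4.4, 0.2]
opening: -0.001
finger_force: 1.8
time: 13.0
eef_pos: [0.4423, 0.2029, 0.0092]
tcp_rot: [0.075, 0.997, -0.0, 0.001]
contact_force: [2.8, -4.7, -0.2]
opening: -0.004
finger_force: 2.1
eef [0.4423 0.2029 0.0092] toolx ang 171.43 tool z [ 0.002 -0.001 -1.   ]
[-195.2   23.4    0.7]
```

```bash
python3 -m crank '[[[0.7,6.9,0],2,255],[[1.2,13.7,0],4,255],[[1.4,20.6,0],6,255],[[1.4,27.5,0],8,255],[[1.4,27.5,0],8,255]]';python3 -m crank '[[[0.7,6.9,0],2,255],[[1.2,13.7,0],4,255],[[1.2,13.7,0],4,255],[[1.2,13.7,0],4,255]]'
```

```text
time: 13.55
eef_pos: [0.4445, 0.2307, 0.0092]
tcp_rot: [0.143, 0.99, 0.0, 0.001]
contact_force: [0.7, -1.8, 0.5]
opening: 0.003
finger_force: 0.9
time: 13.95
eef_pos: [0.447, 0.2431, 0.0091]
tcp_rot: [0.177, 0.984, -0.001, 0.0]
contact_force: [1.4, -6.0, 2.8]
opening: 0.002
finger_force: 2.9
```

```bash
python3 -m crank '[[[0.4,3.5,0],1,255],[[0.7,6.9,0],2,255],[[0.7,6.9,0],2,255],[[0.7,6.9,0],2,255]]'; python3 -c "
from h import *
print(shift([.6388,.197,.009]));c=cam('side');c=cam('top');print(get_state()['contact_force'])
cv2.imwrite('pics/t4.png',cv2.resize(c['frame'][130:270,290:430],None,fx=4,fy=4))"
```

```text
time: 14.35
eef_pos: [0.4484, 0.2487, 0.0091]
tcp_rot: [0.194, 0.981, -0.002, -0.0]
contact_force: [0.8, -10.5, 4.8]
opening: -0.002
finger_force: 5.0
eef [0.4484 0.2487 0.0091] toolx ang 157.64 tool z [-0.001 -0.004 -1.   ]
[-1.958e+02  2.460e+01  1.000e-01]
[ 0.14326216 -9.43855971  5.11189478]
```

View pics/t4.png

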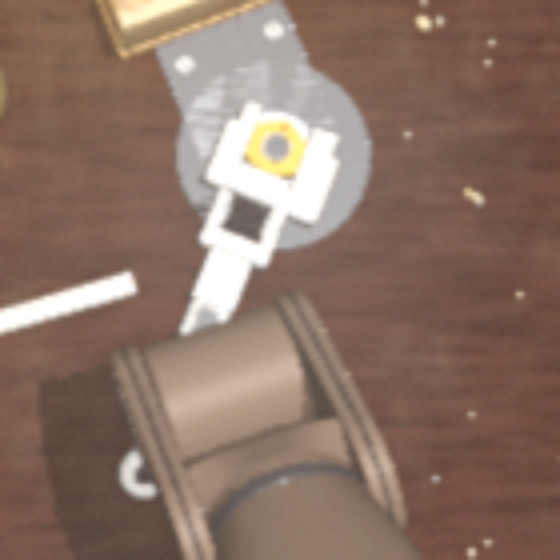

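The nut is at its stop and firmly tight, with about 9 N at 196 mm, which is well under forced. The wrench still holds the nut at about (275,148), and the file is clear. I'll back off gently and lift.

```bash
python3 -m crank '[[[0,-6,0],0,255],[[0,-12,0],0,255],[[0,-20,0],0,255],[[0,-30,0],0,255],[[0,-42,0],0,255],[[0,-56,0],0,255],[[0,-64,0],0,255],[[0,-64,0],0,255]]';python3 -m crank '[[[0,0,-30],0,255],[[0,0,-75],0,255],[[0,-40,-120],0,255],[[0,-90,-130],0,255],[[0,-140,-130],0,255],[[0,-140,-130],0,255],[[0,-140,-130],0,255]]'
python3 - <<'E'
from h import *
print(get_state()['contact_force'])
c=cam('top');cv2.imwrite('pics/t5.png',cv2.resize(c['frame'][130:270,290:430],None,fx=4.2,fy=4.2,interpolation=cv2.INTER_CUBIC))
E
```

```text
time: 15.25
eef_pos: [0.4231, 0.1906, 0.0087]
tcp_rot: [0.196, 0.981, -0.0, -0.0]
contact_force: [0.3, -0.2, 0.3]
opening: 0.003
finger_force: 0.0
time: 15.95
eef_pos: [0.3703, 0.0614, 0.1392]
tcp_rot: [0.197, 0.98, 0.0, 0.001]
contact_force: [0.9, -0.4, 0.2]
opening: -0.0
finger_force: 0.0
[ 0.94492813 -0.43660147  0.15475881]
```

View pics/t5.png

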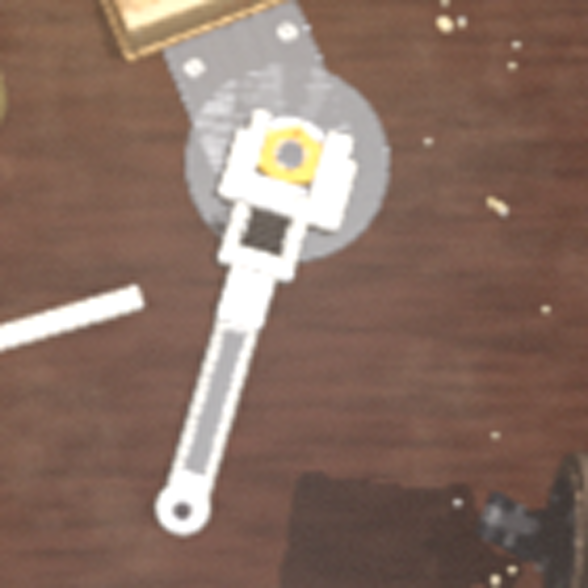

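The wrench lies on the nut with its handle end at about (183,510), swung about 40° in all. The file and the rest are where they were, and the arm is clear.

```bash
python3 -c "
from plant import ctrl
print(ctrl.sign_off())"
```

```text
the job is handed in; nothing more can be done
None
```

I closed the jaw until the worm stalled and the finger slipped, swung the handle about 40° clockwise until the nut was firmly tight (stud twist estimated at 0.16 rad, under the 0.40 limit), left the wrench snug on the nut, and handed the job in at about 16 s; no verdict came back, and finger force on the worm reached 12 N against the 6 to 9 N asked.

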